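Sort laser-marked parts into their sample trays

ROBOT

A 6-joint arm with a two-finger parallel gripper is mounted at the origin on the work surface. World frame = base frame: x ahead of the robot, y to its left, z up, the work surface at z = 0. Lengths are in m, angles in rad, forces in N, time in s.
With the tool pointing down it reaches from about 0.35 to 0.725 m from the base axis. Payload 6 kg.
Tool frame: the origin (TCP) lies on the centre line of the jaws, within the pads' length; the fingertips stand 17 mm ahead of it and the grasp point (between the pads) lies 2 mm behind it; z points along the fingers, y is the line along which they close (so a half turn about z gives the same grasp; the last joint's range is limited). The gripper opens to 85 mm and grips with 20 to 120 N. Pads are 22 mm wide; open, the fingers measure 114 mm over their backs; the gripper's body (76 mm by 85 mm) begins 54 mm behind the grasp point. The pads swing forward as they close: fully open they stand 13 mm farther back than shut.
Start: joints at [-0.926, 0.04, 0.085, 0, -1.615, -0.334], TCP at [0.184, -0.571, 0.248] pointing down, gripper open.
Joint ranges: [-2.56, 2.56], [-1.29, 2.01], [-1.08, 1.49], [-3.29, 1.98], [-2.81, -0.18], [-2.99, 2.99]. Speed limits (rad/s): [2.57, 2.57, 3.01, 3.14, 3.14, 3.14].

INTERFACE

Orientations are given as a 3x3 rotation matrix whose columns are the frame's x, y, z axes.
In Python, from workcell import env, viewer gives the robot as it stands.
- The arm moves only by the tool play_rows, never from a script. Its arguments are lists of equal length, an entry for each row: "slide": the shift along the tool's x, y, z in m, a list of three; "turn": the turn, a rotation vector about the tool's x, y, z in rad, a list of three; "claw": the opening, from 0 (shut) to 1 (fully open). A call has 1 to 12 rows; each row shifts and turns the commanded pose from where the row before left it, along the tool's axes as they then stand; what a row does not reach is not made up. A row lasts 1/8 s, in which the tool goes at most 62.5 mm and 10.7 degrees, less where a joint would pass 70% of its speed; a pose out of reach is approached as far as the arm can. A call is refused whole if a number of a shift passes 0.0625 or a number of a turn 0.188, either way. A call with a gripper value outside its range is refused whole. The fingers move at their own pace and stop on an object; "squeeze" is the grip in N (left out, the last holds). Time passes only in rows, so rows that do not move let the fingers close. It gives the time, the measured TCP pose, the force, the opening and the grip force at its end, in the units of the state.
- env.read_state(): the state, without advancing time (a new reading comes with each control period).
- viewer.camera(name): name is "scene" or "top"; returns (picture, depth): 420x560x3 uint8, blue, green, red; 420x560 float32, m along the optical axis (not along the pixel's ray), 0 where there is no reading.
- viewer.camera_info(name): a dict with "fov_y" (degrees; the focal length in pixels is half the picture's height over the tangent of half this angle, whatever the lens; pixels are square), "cx", "cy" (the principal point, pixels), "xyz" and "orientation" of the camera in the world. Camera axes: x right, y up, looking along -z (the intrinsics and any distortion apply to the point x, -y, -z); pixel columns grow to the right and rows downward; lengths in m; the calibration is good to about 2 mm. A picture is of the moment at which its call begins. camera_info takes no time and is no camera call.
- env.job_done(): hands the job in; it is judged then, once.
The state is a dict: "time_s": time; "joints": joint angles; "dq": joint speeds; "joint_efforts": joint torques, N m; "eef_pos": TCP position; "tcp_rot": TCP orientation; "contact_force": force on the tool from outside, world axes, zero at the start; "moment": the same for the moment, N m; "grip_width": finger opening in m; "grasp_force": force on a finger pad.
Only numpy, scipy, OpenCV 4.12 (cv2) and the standard library are available. Lean on these libraries where they do the work, as an engineer would, in place of code of your own. Each camera call takes 0.05 s, during which the arm holds its last target. There are 200 camera calls.

TASK

Sort the five loose, freshly marked parts from the machine bed into the three blue trays: each part goes into the tray whose fixed sample, on the ledge at its far side, is of the same kind. Lay every part flat on the tray's floor, same side up as it lies now and not on top of another, setting it down rather than dropping it in from a height. Leave the bottle and the screwdriver where they are.

Things in the scene. Friction and masses are not known exactly. Their poses are not given: they have to be found in the camera images.
- collar_1: a loose dark steel shaft collar, a ring 48 mm outside, 24 mm bore, 24 mm high, about 0.25 kg, lying flat on the bed. Origin: centre of its underside; z along its axis, up. The two collars are alike.
- collar_2: a loose dark steel shaft collar, a ring 48 mm outside, 24 mm bore, 24 mm high, about 0.25 kg, lying flat on the bed. Origin: centre of its underside; z along its axis, up. The two collars are alike.
- bar_1: a loose dark steel oblong bar block, 64 x 28 x 24 mm (its x, y, z), about 0.33 kg, two bright drill spots on its top. Origin: centre of its underside; x along its length, z up. The two bar blocks are alike.
- bar_2: a loose dark steel oblong bar block, 64 x 28 x 24 mm (its x, y, z), about 0.33 kg, two bright drill spots on its top. Origin: centre of its underside; x along its length, z up. The two bar blocks are alike.
- tblock: a loose dark steel T-block (upside-down T): square base 52 x 52 mm, 10 mm high, and along its middle a bright-topped rib 16 mm wide (its y), 52 mm long (its x), its top 30 mm above the underside; about 0.34 kg. Origin: centre of its underside; x along the rib, z up. Starts, like all five parts, on the perforated aluminium bed plate, whose top is 12 mm above the bench.
- tray_collar: blue plastic tray fixed to the bench, open on top, outer 120 x 180 mm (its x, y), walls 5 mm thick, 18 mm high, floor 5 mm thick; holds two parts side by side along y. Origin: centre of its underside, at bench height; z up. A ledge 80 mm wide, 10 mm high reaches 116 mm along +x (away from the robot); fixed on it, 88 mm from the origin, is its sample: a collar.
- tray_bar: blue plastic tray fixed to the bench, open on top, outer 120 x 180 mm (its x, y), walls 5 mm thick, 18 mm high, floor 5 mm thick; holds two parts side by side along y. Origin: centre of its underside, at bench height; z up. A ledge 80 mm wide, 10 mm high reaches 116 mm along +x (away from the robot); fixed on it, 88 mm from the origin, is its sample: a bar block.
- tray_tblock: blue plastic tray fixed to the bench, open on top, outer 120 x 180 mm (its x, y), walls 5 mm thick, 18 mm high, floor 5 mm thick; holds two parts side by side along y. Origin: centre of its underside, at bench height; z up. A ledge 80 mm wide, 10 mm high reaches 116 mm along +x (away from the robot); fixed on it, 88 mm from the origin, is its sample: a T-block.
- cleaner: a white bottle with black cap, 52 mm across, 120 mm high, standing on the bench left of the bed: a bystander. Origin: centre of its underside
- driver: a screwdriver with black handle lying on the bench right of the bed, along its x: a bystander. Origin: underside, under its middle
There are look-alikes about, which are no part of the job. Leave any red look-alike of the bar_2 alone.

How it is judged:
By the outcome, as a careful person would: the job done as asked, in the order asked, and still so for the second after the job is handed in, with the robot touching nothing.
It also fails if it takes over 112 s, if anything falls off the work surface, if the arm or the gripper's body presses on something with over 40 N, if the wrist force passes 120 N, or if a joint passes its speed limit or range.

## Working session

There is one attempt and no reset: what is moved stays moved. The work goes in short steps, Python scripts to look and compute and a tool call to move; the robot and the scene stay as the last step left them, time stands still between calls to the robot, and variables do not carry over. Pictures are saved under pics/ and viewed, at most 14 in all, crops included, and the job is handed in when it is done.

Besides the shell and the picture viewer there is one more tool, called as name(argument=value, ...) on one line, values as JSON. play_rows: Moves the arm, as the interface text tells. Its arguments: {"type":"object","properties":{"slide":{"type":"array","items":{"type":"array","items":{"type":"number"}}},"turn":{"type":"array","items":{"type":"array","items":{"type":"number"}}},"claw":{"type":"array","items":{"type":"number"}},"squeeze":{"type":"number"}},"required":["slide","turn","claw"]}

```bash
mkdir -p pics; ls
python3 - <<'E'
from workcell import env, viewer
import cv2,numpy as np
for n in("top","scene"):
    p,d=viewer.camera(n); cv2.imwrite(f"pics/{n}0.png",p); np.savez(f"{n}0.npz",p=p,d=d); print(n,viewer.camera_info(n))
s=env.read_state(); print(s)
E
```

```text
pics
top {'fov_y': 46.323473800128355, 'cx': 273.96565803901325, 'cy': 211.79106499023442, 'xyz': array([ 0.20932147, -0.00620055,  1.62404907]), 'orientation': array([[ 0.01486943,  0.98523822, -0.17054193],
       [-0.99982724,  0.01655313,  0.00845489],
       [ 0.01115309,  0.17038675,  0.98531415]])}
scene {'fov_y': 43.654617168582234, 'cx': 274.02427882180706, 'cy': 212.68917263083438, 'xyz': array([1.17031207, 0.03333966, 1.2044023 ]), 'orientation': array([[-0.04230754, -0.85823485,  0.51151052],
       [ 0.99910123, -0.03500601,  0.02390203],
       [-0.00260761,  0.51206203,  0.85894451]])}
{'time_s': 0.1, 'joints': array([-9.26307102e-01,  4.07620395e-02,  8.39109542e-02, -4.21703141e-04,
       -1.61551105e+00, -3.33680277e-01]), 'dq': array([-0.00018298, -0.00138094,  0.00117902,  0.00261546,  0.00029063,
        0.00088706]), 'joint_efforts': array([-4.63776596e-03, -3.69347799e+01,  3.48278403e+01,  6.95167065e+00,
       -4.53793444e-03, -1.62957230e-05]), 'eef_pos': array([ 0.18347754, -0.57097174,  0.2473704 ]), 'tcp_rot': array([[-9.52080783e-01, -3.05846069e-01, -6.03949157e-04],
       [-3.05846644e-01,  9.52079601e-01,  1.50482256e-03],
       [ 1.14763606e-04,  1.61742847e-03, -9.99998685e-01]]), 'contact_force': array([-0.10027174,  0.64822599, -1.11854861]), 'moment': array([-0.02283924,  0.01619027,  0.05150241]), 'grasp_force': 0.0, 'grip_width': 0.08522832016260815}
```

View pics/top0.png

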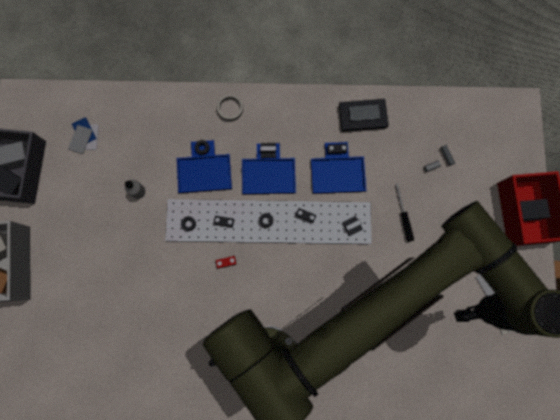

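View pics/scene0.png

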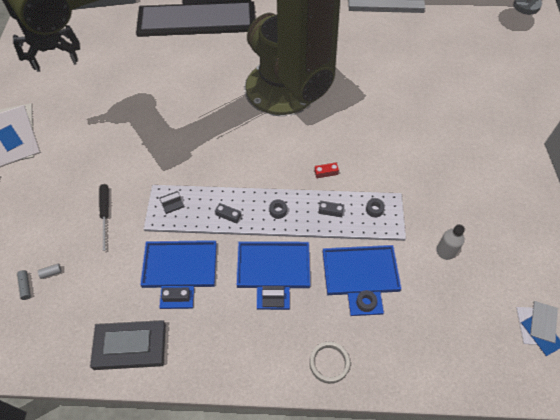

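```bash
cat > h.py <<'E'
import numpy as np,cv2
from workcell import env, viewer
def ray(n,uv):
    i=viewer.camera_info(n); f=210/np.tan(np.radians(i['fov_y']/2))
    uv=np.atleast_2d(np.asarray(uv,float))
    d=np.c_[(uv[:,0]-i['cx'])/f,-(uv[:,1]-i['cy'])/f,-np.ones(len(uv))]@i['orientation'].T
    return i['xyz'],d
def onplane(n,uv,z):
    c,d=ray(n,uv); return c+d*((z-c[2])/d[:,2])[:,None]
def proj(n,P):
    i=viewer.camera_info(n); f=210/np.tan(np.radians(i['fov_y']/2))
    q=(np.atleast_2d(P)-i['xyz'])@i['orientation']
    return np.c_[i['cx']-f*q[:,0]/q[:,2],i['cy']+f*q[:,1]/q[:,2]]
def tri(a,b):
    c1,d1=ray('top',a);c2,d2=ray('scene',b);d1=d1[0];d2=d2[0]
    t=np.linalg.lstsq(np.c_[d1,-d2],c2-c1,rcond=None)[0]
    p,q=c1+t[0]*d1,c2+t[1]*d2; return (p+q)/2,np.linalg.norm(p-q)
def pts(n,d):
    c,r=ray(n,np.stack(np.meshgrid(np.arange(560),np.arange(420)),-1).reshape(-1,2))
    return (c+r*d.reshape(-1,1)).reshape(420,560,3)
E
python3 - <<'E'
from h import *
T=np.load('top0.npz');S=np.load('scene0.npz')
a=cv2.resize(T['p'][130:275,160:380],None,fx=3.6,fy=3.6,interpolation=cv2.INTER_CUBIC)
b=cv2.resize(S['p'][150:320,130:420],None,fx=2.7,fy=2.7,interpolation=cv2.INTER_CUBIC)
cv2.imwrite('pics/ta.png',a);cv2.imwrite('pics/sa.png',b)
for n,D in(('top',T),('scene',S)):
    P=pts(n,D['d'])
    for nm,uv in {'top':{'bed':(245,212),'bench':(280,300),'tray':(205,180),'bar':(223,222)},'scene':{'bed':(300,200),'bench':(300,330),'tray':(275,265),'bar':(331,209)}}[n].items():
        print(n,nm,P[uv[1],uv[0]].round(4))
    g=cv2.cvtColor(D['p'],cv2.COLOR_BGR2HSV)
    m=((P[...,2]>-.01)&(P[...,2]<.06)&(P[...,0]>.3)&(P[...,0]<.75)&(abs(P[...,1])<.4)&(g[...,2]<75)).astype(np.uint8)
    k,l,st,ce=cv2.connectedComponentsWithStats(m)
    for i in range(1,k):
        if st[i,4]>15: print(n,st[i],ce[i].round(1),onplane(n,ce[i],.036).round(3))
E
```

```text
top bed [0.4867 0.0766 0.0081]
top bench [ 0.1992 -0.0441  0.0027]
top tray [0.5956 0.2152 0.001 ]
top bar [0.4471 0.1459 0.0388]
top [179 140  35  20 236] [200.3 149.9] [[0.69  0.23  0.036]]
top [261 143  15   3  44] [268.2 144. ] [[0.715 0.003 0.036]]
top [324 144  23  11 192] [334.8 149.4] [[ 0.701 -0.221  0.036]]
top [256 150  37  11 189] [269.7 156. ] [[ 0.674 -0.003  0.036]]
top [313 159  16   2  25] [321.8 159.6] [[ 0.664 -0.177  0.036]]
top [334 158  22   2  34] [345.5 158.6] [[ 0.669 -0.257  0.036]]
top [357 158   8  29  40] [362.2 171.1] [[ 0.627 -0.312  0.036]]
top [311 174  25  20  55] [319.  188.9] [[ 0.564 -0.168  0.036]]
top [179 188  53   6  92] [204.  190.7] [[0.551 0.212 0.036]]
top [339 191  22   2  30] [351.1 191.7] [[ 0.556 -0.274  0.036]]
top [249 193  21   2  38] [259.4 193.5] [[0.545 0.029 0.036]]
top [273 192  21   2  24] [284.  192.9] [[ 0.548 -0.052  0.036]]
top [295 209  21  14 149] [304.6 215.8] [[ 0.473 -0.12   0.036]]
top [259 213  14  15 141] [265.5 220.2] [[0.456 0.007 0.036]]
top [181 216  15  15 142] [187.7 223.5] [[0.441 0.261 0.036]]
top [214 216 
[... 457 characters left out ...]
02   9   6  30] [375.5 203.9] [[0.437 0.265 0.036]]
scene [166 206  18   7  25] [174.7 209. ] [[ 0.474 -0.258  0.036]]
scene [366 206  17  11  65] [373.  212.8] [[0.464 0.257 0.036]]
scene [319 209  23   8  89] [330.  212.7] [[0.468 0.146 0.036]]
scene [216 211  25  12  93] [228.3 216.8] [[ 0.492 -0.117  0.036]]
scene [270 211  17   7  57] [278.1 214.6] [[0.48  0.011 0.036]]
scene [162 290  28  12  90] [176.9 298.3] [[ 0.719 -0.219  0.036]]
scene [362 295  11   7  36] [367.7 297. ] [[0.698 0.232 0.036]]
scene [263 296  21   3  62] [272.8 297. ] [[0.707 0.008 0.036]]
scene [357 300  18  12  53] [363.8 307.5] [[0.724 0.222 0.036]]
scene [263 306  20   1  20] [272.5 306. ] [[0.729 0.008 0.036]]
```

View pics/ta.png

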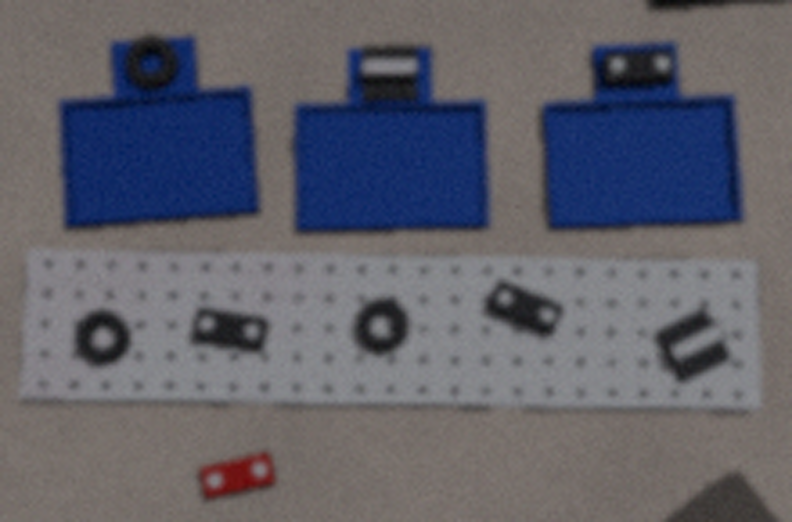

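View pics/sa.png

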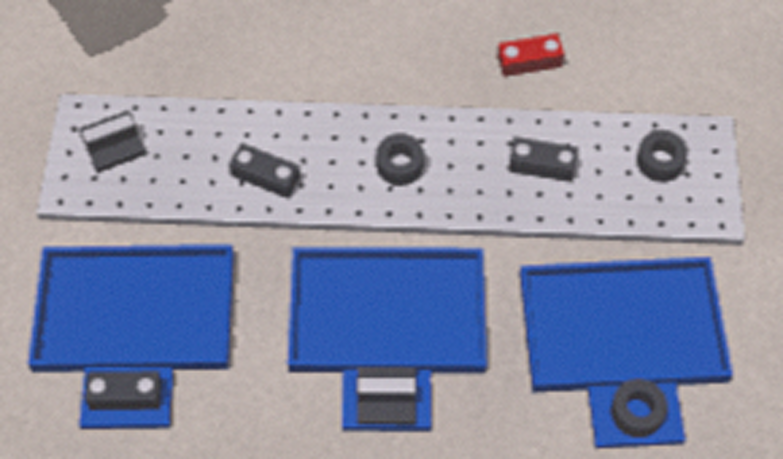

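Top view: parts left to right at about (188,224) collar, (223,222) bar, (265,220) collar, (305,215) bar, (352,226) T-block; trays left to right are collar, T-block, bar. The red look-alike at (226,262) stays.

```bash
cat > meas.py <<'E'
from h import *
K=4
def hulls(n,p,centers,r=17,off=None):
    out={}
    for nm,(u,v) in centers.items():
        x0,y0=int(u)-r,int(v)-r
        g=cv2.cvtColor(p,cv2.COLOR_BGR2GRAY)[y0:y0+2*r,x0:x0+2*r]
        G=cv2.resize(g,None,fx=K,fy=K,interpolation=cv2.INTER_CUBIC)
        bg=np.percentile(g,70); dk=np.percentile(g,5); t=(bg+dk)/2
        m=(G<t).astype(np.uint8)
        m=cv2.morphologyEx(m,cv2.MORPH_OPEN,np.ones((9,9)))
        cs,_=cv2.findContours(m,cv2.RETR_EXTERNAL,cv2.CHAIN_APPROX_NONE)
        c=cv2.convexHull(max(cs,key=cv2.contourArea)).reshape(-1,2).astype(np.float32)
        M=cv2.moments(c); ce=np.array([M['m10'],M['m01']])/M['m00']
        f=lambda q:(np.asarray(q)+.5)/K-.5+[x0,y0]
        mi=cv2.erode(cv2.fillConvexPoly(np.zeros_like(m),c.astype(np.int32),1),np.ones((7,7)))
        b=((G>t+0*bg)&(mi>0)).astype(np.uint8)
        k,l,st,cc=cv2.connectedComponentsWithStats(b)
        br=[(int(st[i,4]),f(cc[i]),f(np.argwhere(l==i)[:,::-1])) for i in range(1,k) if st[i,4]>25]
        out[nm]=(f(ce),f(c),br)
    return out
CT=dict(c1=(188,223.5),b1=(223.6,221.6),c2=(265.5,220),b2=(304.6,215.5),t=(352,226))
CS=dict(c1=(374.5,207.5),b1=(331,209),c2=(278,209),b2=(228,213),t=(171.5,203))
E
python3 - <<'E'
from meas import *
p={n:np.load(n+'0.npz')['p'] for n in('top','scene')}
A=hulls('top',p['top'],CT);B=hulls('scene',p['scene'],CS)
for k in CT:
    P,r=tri(A[k][0],B[k][0]); print(k,'hull tri',P.round(4),'gap',round(r,4),'planes .024',onplane('top',A[k][0],.024)[0][:2].round(4),onplane('scene',B[k][0],.024)[0][:2].round(4))
    for n,H in(('top',A),('scene',B)):
        for s,c,_ in H[k][2]: print('   ',n,s,c.round(1),onplane(n,c,.042 if k=='t' else .036)[0].round(4))
# trays: blue mask
for n in p:
    h=cv2.cvtColor(cv2.resize(p[n],None,fx=4,fy=4,interpolation=cv2.INTER_CUBIC),cv2.COLOR_BGR2HSV)
    m=((h[...,0]>105)&(h[...,0]<130)&(h[...,1]>140)).astype(np.uint8)
    m[:130*4]=0; m[:,:135*4]=0;m[:,410*4:]=0
    m=cv2.morphologyEx(m,cv2.MORPH_OPEN,np.ones((121,121)))
    for c in cv2.findContours(m,0,1)[0]:
        if cv2.contourArea(c)>8000:
            r=cv2.minAreaRect(c); b=(cv2.boxPoints(r)+.5)/4-.5
            q=onplane(n,b,.018); print(n,r[0][0]/4,r[0][1]/4,'ctr',q.mean(0).round(3)[:2],q[:,:2].round(3).tolist())
E
```

```text
c1 hull tri [0.442  0.2636 0.0261] gap 0.0024 planes .024 [0.4422 0.2628] [0.4406 0.2653]
    top 399 [188.1 223.6] [0.4405 0.2596 0.036 ]
    scene 298 [374.8 207.4] [0.4478 0.2629 0.036 ]
b1 hull tri [0.4505 0.1476 0.0227] gap 0.0056 planes .024 [0.4502 0.1446] [0.4511 0.1503]
    top 115 [217.4 219.8] [0.4545 0.1648 0.036 ]
    top 175 [229.5 221.5] [0.4494 0.1251 0.036 ]
    scene 172 [323.9 205.6] [0.4475 0.1301 0.036 ]
    scene 255 [338.7 207.8] [0.4528 0.1687 0.036 ]
c2 hull tri [0.4568 0.0093 0.027 ] gap 0.0028 planes .024 [0.4573 0.0079] [0.4549 0.0106]
    top 360 [265.2 220.4] [0.455  0.0086 0.036 ]
    scene 319 [278.  208.9] [0.4625 0.0106 0.036 ]
b2 hull tri [ 0.4742 -0.12    0.0227] gap 0.0021 planes .024 [ 0.4741 -0.121 ] [ 0.4749 -0.1188]
    top 159 [299.8 212.3] [ 0.4838 -0.1048  0.036 ]
    top 138 [311.2 217.1] [ 0.4687 -0.1423  0.036 ]
    scene 176 [220.5 208.4] [ 0.4671 -0.1392  0.036 ]
    scene 320 [234.4 213.3] [ 0.4805 -0.1017  0.036 ]
t hull tri [ 0.4451 -0.2752  0.0107] gap 0.0067 planes .024 [ 0.4436 -0.2764] [ 0.4532 -0.2684]
    top 891 [352.6 224.9] [ 0.4441 -0.2769  0.042 ]
top 268.5 176.125 ctr [0.61  0.001] [[0.666, 0.089], [0.669, -0.084], [0.554, -0.085], [0.551, 0.086]]
top 337.9999694824219 174.62498474121094 ctr [ 0.62  -0.233] [[0.56, -0.148], [0.677, -0.148], [0.68, -0.318], [0.563, -0.316]]
top 203.875 173.0 ctr [0.617 0.219] [[0.675, 0.306], [0.678, 0.136], [0.559, 0.133], [0.556, 0.3]]
scene 360.875 270.875 ctr [0.62  0.221] [[0.567, 0.136], [0.56, 0.31], [0.673, 0.301], [0.68, 0.136]]
scene 273.6249694824219 265.25 ctr [0.614 0.005] [[0.563, -0.087], [0.555, 0.092], [0.665, 0.093], [0.672, -0.078]]
scene 181.125 264.875 ctr [ 0.622 -0.225] [[0.57, -0.318], [0.563, -0.148], [0.674, -0.137], [0.681, -0.299]]
```

play_rows(slide=[[0,0,0.015],[0,0,0.015],[0,0,0.015],[0,0,0.015],[0,0,0.015],[0,0,0.015],[0,0,0.01],[0,0,0]], turn=[[0,0,-0.18],[0,0,-0.18],[0,0,-0.18],[0,0,-0.18],[0,0,-0.18],[0,0,-0.18],[0,0,-0.18],[0,0,0]], claw=[1,1,1,1,1,1,1,1], squeeze=50)

```text
time_s: 1.1
eef_pos: [0.1832, -0.5706, 0.1468]
tcp_rot: [[-0.002, -1.0, -0.001], [-1.0, 0.002, 0.002], [-0.002, 0.001, -1.0]]
contact_force: [-0.0, 0.0, 1.2]
grip_width: 0.0854
grasp_force: 0.0
```

play_rows(slide=[[-0.045,-0.029,0],[-0.045,-0.029,0],[-0.045,-0.029,0],[-0.045,-0.029,0],[-0.045,-0.029,0],[-0.045,-0.029,0],[-0.045,-0.029,0],[-0.045,-0.029,0],[-0.045,-0.029,0],[-0.045,-0.029,0],[0,0,0],[0,0,0]], turn=[[0,0,0],[0,0,0],[0,0,0],[0,0,0],[0,0,0],[0,0,0],[0,0,0],[0,0,0],[0,0,0.18],[0,0,0.18],[0,0,0],[0,0,0]], claw=[1,1,1,1,1,1,1,1,1,1,1,1])

```text
time_s: 2.6
eef_pos: [0.4799, -0.1285, 0.1486]
tcp_rot: [[-0.347, -0.938, -0.0], [-0.938, 0.347, -0.0], [0.0, 0.0, -1.0]]
contact_force: [-0.1, 0.2, -0.0]
grip_width: 0.0851
grasp_force: 0.0
```

play_rows(slide=[[-0.006,0.008,0.03],[0,0,0.03],[0,0,0.03],[0,0,0.0156],[0,0,0.01],[0,0,0]], turn=[[0,0,0.01],[0,0,0],[0,0,0],[0,0,0],[0,0,0],[0,0,0]], claw=[0.7,0.7,0.7,0.7,0.7,0.7])

```text
time_s: 3.35
eef_pos: [0.4745, -0.1204, 0.0328]
tcp_rot: [[-0.357, -0.934, -0.0], [-0.934, 0.357, -0.0], [0.0, 0.0, -1.0]]
contact_force: [-0.6, -0.8, 0.6]
grip_width: 0.0599
grasp_force: 0.0
```

play_rows(slide=[[0,0,0],[0,0,0],[0,0,0],[0,0,0],[0,0,0],[0,0,0]], turn=[[0,0,0],[0,0,0],[0,0,0],[0,0,0],[0,0,0],[0,0,0]], claw=[0,0,0,0,0,0])

```text
time_s: 4.1
eef_pos: [0.4755, -0.12, 0.0339]
tcp_rot: [[-0.356, -0.935, 0.002], [-0.935, 0.356, -0.0], [-0.001, -0.002, -1.0]]
contact_force: [0.6, 0.1, 5.4]
grip_width: 0.0266
grasp_force: 51.3
```

play_rows(slide=[[0,0,-0.015],[0,0,-0.03],[0,0,-0.03],[0,0,-0.015],[0,0,0],[0.0165,-0.036,0],[0.0165,-0.036,0],[0.0165,-0.036,0],[0.0165,-0.036,0],[0,0,0],[0,0,0]], turn=[[0,0,0],[0,0,0],[0,0,0],[0,0,-0.183],[0,0,-0.183],[0,0,0],[0,0,0],[0,0,0],[0,0,0],[0,0,0],[0,0,0]], claw=[0,0,0,0,0,0,0,0,0,0,0])

```text
time_s: 5.48
eef_pos: [0.618, -0.1856, 0.1218]
tcp_rot: [[0.002, -1.0, -0.002], [-1.0, -0.002, 0.001], [-0.001, 0.002, -1.0]]
contact_force: [-0.1, -0.1, -2.7]
grip_width: 0.0266
grasp_force: 50.7
```

Run:
```python
from h import *
s=env.read_state();print(s['grip_width'],s['grasp_force'],s['contact_force'])
ims=[]
for n in("top","scene"):
    p,d=viewer.camera(n); np.savez(f"{n}1.npz",p=p,d=d); ims.append(p)
a=cv2.resize(ims[0][125:275,160:400],None,fx=3.3,fy=3.3)[:300]
b=cv2.resize(ims[1][150:320,110:350],None,fx=3.3,fy=3.3)[150:450]
cv2.imwrite('pics/c1.png',np.vstack([cv2.resize(ims[0],(400,300)),cv2.resize(ims[1],(400,300))]) if 0 else np.vstack([a,b]))
```

```text
0.02655699012606733 50.69380223751068 [-0.1165831  -0.07946972 -2.65194105]
```

View pics/c1.png

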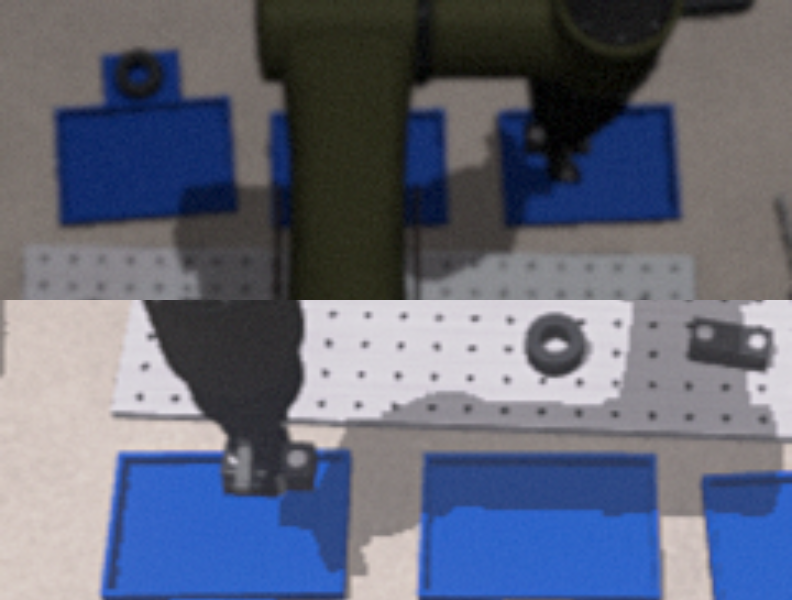

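The bar is held level over the right (bar) tray, at about (265,470) in the lower half of the picture. Lowering it.

play_rows(slide=[[0,0,0.03],[0,0,0.03],[0,0,0.02],[0,0,0.01],[0,0,0.003],[0,0,0.001],[0,0,0]], turn=[[0,0,0],[0,0,0],[0,0,0],[0,0,0],[0,0,0],[0,0,0],[0,0,0]], claw=[0,0,0,0,0,0,0])

```text
time_s: 6.45
eef_pos: [0.6192, -0.1858, 0.0296]
tcp_rot: [[0.002, -1.0, 0.001], [-1.0, -0.002, -0.0], [0.0, -0.001, -1.0]]
contact_force: [-0.4, 1.0, -1.9]
grip_width: 0.0269
grasp_force: 50.7
```

play_rows(slide=[[0,0,0.001],[0,0,0.001],[0,0,0]], turn=[[0,0,0],[0,0,0],[0,0,0]], claw=[0,0,0])

```text
time_s: 6.82
eef_pos: [0.6188, -0.1858, 0.027]
tcp_rot: [[0.002, -1.0, 0.0], [-1.0, -0.002, -0.0], [0.0, -0.0, -1.0]]
contact_force: [-0.3, 0.2, -0.6]
grip_width: 0.027
grasp_force: 50.8
```

play_rows(slide=[[0,0,0],[0,0,0],[0,0,-0.02],[0,0,-0.04],[0,0,-0.04]], turn=[[0,0,0],[0,0,0],[0,0,0],[0,0,0],[0,0,0]], claw=[0.55,0.55,0.55,0.55,0.6])

```text
time_s: 7.45
eef_pos: [0.6188, -0.186, 0.1297]
tcp_rot: [[0.002, -1.0, 0.001], [-1.0, -0.002, -0.001], [0.001, -0.001, -1.0]]
contact_force: [0.8, -0.3, 0.6]
grip_width: 0.0511
grasp_force: 0.0
```

play_rows(slide=[[-0.0478,0.024,0],[-0.0478,0.024,0],[-0.0478,0.024,0],[-0.0478,0.024,0],[-0.0478,0.024,0],[-0.0478,0.024,0],[-0.0478,0.024,0],[0,0,0],[0,0,0],[0,0,0]], turn=[[0,0,0],[0,0,0],[0,0,0],[0,0,0],[0,0,0],[0,0,0],[0,0,0],[0,0,0.131],[0,0,0],[0,0,0]], claw=[0.7,0.7,0.7,0.7,0.7,0.7,0.7,0.7,0.7,0.7])

```text
time_s: 8.7
eef_pos: [0.4504, 0.1482, 0.1276]
tcp_rot: [[-0.127, -0.992, 0.001], [-0.992, 0.127, 0.001], [-0.001, -0.001, -1.0]]
contact_force: [-0.5, -1.0, -0.9]
grip_width: 0.0598
grasp_force: 0.0
```

play_rows(slide=[[0,0,0.03],[0,0,0.03],[0,0,0.02],[0,0,0.0135],[0,0,0],[0,0,0],[0,0,0],[0,0,0],[0,0,0],[0,0,0],[0,0,0]], turn=[[0,0,0],[0,0,0],[0,0,0],[0,0,0],[0,0,0],[0,0,0],[0,0,0],[0,0,0],[0,0,0],[0,0,0],[0,0,0]], claw=[0.7,0.7,0.7,0.7,0.7,0.7,0,0,0,0,0])

```text
time_s: 10.07
eef_pos: [0.4506, 0.1488, 0.0342]
tcp_rot: [[-0.128, -0.992, 0.002], [-0.992, 0.128, 0.001], [-0.001, -0.001, -1.0]]
contact_force: [-0.4, 0.1, 5.1]
grip_width: 0.0267
grasp_force: 50.6
```

play_rows(slide=[[0,0,-0.015],[0,0,-0.035],[0,0,-0.04],[0,0,0],[0.0525,-0.0212,0],[0.0525,-0.0212,0],[0.0525,-0.0212,0],[0.0525,-0.0212,0],[0.0525,-0.0212,0],[0.0525,-0.0212,0],[0.0525,-0.0212,0],[0.0525,-0.0212,0]], turn=[[0,0,0],[0,0,0],[0,0,0],[0,0,-0.13],[0,0,0],[0,0,0],[0,0,0],[0,0,0],[0,0,0],[0,0,0],[0,0,0],[0,0,0]], claw=[0,0,0,0,0,0,0,0,0,0,0,0])

```text
time_s: 11.58
eef_pos: [0.6201, -0.2729, 0.1226]
tcp_rot: [[0.001, -1.0, -0.002], [-1.0, -0.001, 0.001], [-0.001, 0.002, -1.0]]
contact_force: [1.4, 0.6, -3.0]
grip_width: 0.0269
grasp_force: 49.8
```

play_rows(slide=[[0,0,0],[0,0,0],[0,0,0.03],[0,0,0.03],[0,0,0.02],[0,0,0.01],[0,0,0],[0,0,0]], turn=[[0,0,0],[0,0,0],[0,0,0],[0,0,0],[0,0,0],[0,0,0],[0,0,0],[0,0,0]], claw=[0,0,0,0,0,0,0,0])

```text
time_s: 12.58
eef_pos: [0.6208, -0.2716, 0.0347]
tcp_rot: [[0.001, -1.0, 0.002], [-1.0, -0.001, -0.001], [0.001, -0.002, -1.0]]
contact_force: [0.4, -0.0, -2.7]
grip_width: 0.0266
grasp_force: 50.1
```

play_rows(slide=[[0,0,0.004],[0,0,0.002],[0,0,0.0015],[0,0,0]], turn=[[0,0,0],[0,0,0],[0,0,0],[0,0,0]], claw=[0,0,0,0])

```text
time_s: 13.08
eef_pos: [0.6202, -0.2714, 0.0273]
tcp_rot: [[0.001, -1.0, 0.0], [-1.0, -0.001, -0.001], [0.001, -0.0, -1.0]]
contact_force: [-4.3, 3.0, 4.3]
grip_width: 0.027
grasp_force: 51.0
```

play_rows(slide=[[0,0,0],[0,0,0],[0,0,-0.02],[0,0,-0.04],[0,0,-0.04],[-0.0467,0.0272,0],[-0.0467,0.0272,0],[-0.0467,0.0272,0],[-0.0467,0.0272,0],[-0.0467,0.0272,0],[-0.0467,0.0272,0],[0,0,0]], turn=[[0,0,0],[0,0,0],[0,0,0],[0,0,0],[0,0,0],[0,0,0],[0,0,0],[0,0,0],[0,0,0],[0,0,0],[0,0,0],[0,0,0]], claw=[0.55,0.55,0.55,0.55,0.6,0.9,0.9,0.9,0.9,0.9,0.9,0.9])

```text
time_s: 14.58
eef_pos: [0.4562, 0.0113, 0.128]
tcp_rot: [[0.006, -1.0, 0.004], [-1.0, -0.006, 0.002], [-0.002, -0.004, -1.0]]
contact_force: [0.5, -0.1, 0.5]
grip_width: 0.0769
grasp_force: 0.0
```

play_rows(slide=[[0,0,0.03],[0,0,0.03],[0,0,0.02],[0,0,0.008],[0,0,0],[0,0,0]], turn=[[0,0,0],[0,0,0],[0,0,0],[0,0,0],[0,0,0],[0,0,0]], claw=[0.9,0.9,0.9,0.9,0.9,0.9])

```text
time_s: 15.32
eef_pos: [0.4574, 0.0087, 0.039]
tcp_rot: [[0.001, -1.0, 0.002], [-1.0, -0.001, 0.0], [-0.0, -0.002, -1.0]]
contact_force: [-0.0, 0.5, 0.7]
grip_width: 0.0768
grasp_force: 0.0
```

play_rows(slide=[[0,0,0.004],[0,0,0.003],[0,0,0],[0,0,0],[0,0,0],[0,0,0],[0,0,0]], turn=[[0,0,0],[0,0,0],[0,0,0],[0,0,0],[0,0,0],[0,0,0],[0,0,0]], claw=[0.9,0.9,0,0,0,0,0])

```text
time_s: 16.2
eef_pos: [0.4569, 0.0088, 0.0312]
tcp_rot: [[0.001, -1.0, 0.001], [-1.0, -0.001, 0.0], [-0.0, -0.001, -1.0]]
contact_force: [-0.8, -0.4, 3.5]
grip_width: 0.0468
grasp_force: 51.9
```

play_rows(slide=[[0,0,-0.015],[0,0,-0.035],[0,0,-0.04],[-0.0338,-0.032,0],[-0.0338,-0.032,0],[-0.0338,-0.032,0],[-0.0338,-0.032,0],[-0.0338,-0.032,0],[0,0,0],[0,0,0]], turn=[[0,0,0],[0,0,0],[0,0,0],[0,0,0],[0,0,0],[0,0,0],[0,0,0],[0,0,0],[0,0,0],[0,0,0]], claw=[0,0,0,0,0,0,0,0,0,0])

```text
time_s: 17.45
eef_pos: [0.6159, 0.1777, 0.12]
tcp_rot: [[0.001, -1.0, -0.002], [-1.0, -0.001, -0.001], [0.001, 0.002, -1.0]]
contact_force: [-0.1, -0.6, -2.6]
grip_width: 0.0465
grasp_force: 52.4
```

play_rows(slide=[[0,0,0.03],[0,0,0.03],[0,0,0.02],[0,0,0.01],[0,0,0],[0,0,0]], turn=[[0,0,0],[0,0,0],[0,0,0],[0,0,0],[0,0,0],[0,0,0]], claw=[0,0,0,0,0,0])

```text
time_s: 18.2
eef_pos: [0.6172, 0.1781, 0.0322]
tcp_rot: [[0.001, -1.0, 0.002], [-1.0, -0.001, 0.001], [-0.001, -0.002, -1.0]]
contact_force: [-0.3, 0.4, -2.4]
grip_width: 0.0467
grasp_force: 52.3
```

play_rows(slide=[[0,0,0.004],[0,0,0.002],[0,0,0.0015],[0,0,0]], turn=[[0,0,0],[0,0,0],[0,0,0],[0,0,0]], claw=[0,0,0,0])

```text
time_s: 18.7
eef_pos: [0.6165, 0.1779, 0.0243]
tcp_rot: [[0.001, -1.0, 0.0], [-1.0, -0.001, -0.0], [0.0, -0.0, -1.0]]
contact_force: [-5.4, 0.1, 4.2]
grip_width: 0.0466
grasp_force: 53.0
```

play_rows(slide=[[0,0,0],[0,0,0],[0,0,-0.02],[0,0,-0.04],[0,0,-0.04],[-0.0172,0.0349,0],[-0.0172,0.0349,0],[-0.0172,0.0349,0],[-0.0172,0.0349,0],[-0.0172,0.0349,0],[0,0,0],[0,0,0]], turn=[[0,0,0],[0,0,0],[0,0,0],[0,0,0],[0,0,0],[0,0,0],[0,0,0],[0,0,0],[0,0,0],[0,0,0],[0,0,0],[0,0,0]], claw=[0.66,0.66,0.66,0.66,0.66,0.9,0.9,0.9,0.9,0.9,0.9,0.9])

```text
time_s: 20.2
eef_pos: [0.4423, 0.2639, 0.1246]
tcp_rot: [[0.001, -1.0, 0.001], [-1.0, -0.001, 0.001], [-0.001, -0.001, -1.0]]
contact_force: [-0.2, 0.1, -0.3]
grip_width: 0.0767
grasp_force: 0.0
```

play_rows(slide=[[0,0,0.03],[0,0,0.03],[0,0,0.02],[0,0,0.011],[0,0,0],[0,0,0],[0,0,0],[0,0,0],[0,0,0],[0,0,0],[0,0,0]], turn=[[0,0,0],[0,0,0],[0,0,0],[0,0,0],[0,0,0],[0,0,0],[0,0,0],[0,0,0],[0,0,0],[0,0,0],[0,0,0]], claw=[0.9,0.9,0.9,0.9,0.9,0.9,0,0,0,0,0])

```text
time_s: 21.58
eef_pos: [0.4423, 0.2641, 0.0333]
tcp_rot: [[0.001, -1.0, 0.001], [-1.0, -0.001, 0.001], [-0.001, -0.001, -1.0]]
contact_force: [-2.2, 0.0, 5.7]
grip_width: 0.0456
grasp_force: 52.3
```

play_rows(slide=[[0,0,-0.015],[0,0,-0.035],[0,0,-0.04],[0.0005,-0.044,0],[0.0005,-0.044,0],[0.0005,-0.044,0],[0.0005,-0.044,0],[0,0,0],[0,0,0]], turn=[[0,0,0],[0,0,0],[0,0,0],[0,0,0],[0,0,0],[0,0,0],[0,0,0],[0,0,0],[0,0,0]], claw=[0,0,0,0,0,0,0,0,0])

```text
time_s: 22.7
eef_pos: [0.6174, 0.2616, 0.1216]
tcp_rot: [[0.001, -1.0, -0.001], [-1.0, -0.001, -0.001], [0.001, 0.001, -1.0]]
contact_force: [-0.1, 0.0, -2.6]
grip_width: 0.0455
grasp_force: 52.3
```

play_rows(slide=[[0,0,0.03],[0,0,0.03],[0,0,0.02],[0,0,0.01],[0,0,0],[0,0,0]], turn=[[0,0,0],[0,0,0],[0,0,0],[0,0,0],[0,0,0],[0,0,0]], claw=[0,0,0,0,0,0])

```text
time_s: 23.45
eef_pos: [0.6185, 0.2622, 0.0338]
tcp_rot: [[0.001, -1.0, 0.002], [-1.0, -0.001, 0.001], [-0.001, -0.002, -1.0]]
contact_force: [0.3, 0.3, -1.6]
grip_width: 0.0457
grasp_force: 52.3
```

Run:
```python
from h import *
p,d=viewer.camera("scene"); np.savez("scene2.npz",p=p,d=d)
cv2.imwrite('pics/c2.png',cv2.resize(p[170:320,130:420],None,fx=2.7,fy=2.7,interpolation=cv2.INTER_CUBIC))
```

```text
(no output)
```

View pics/c2.png

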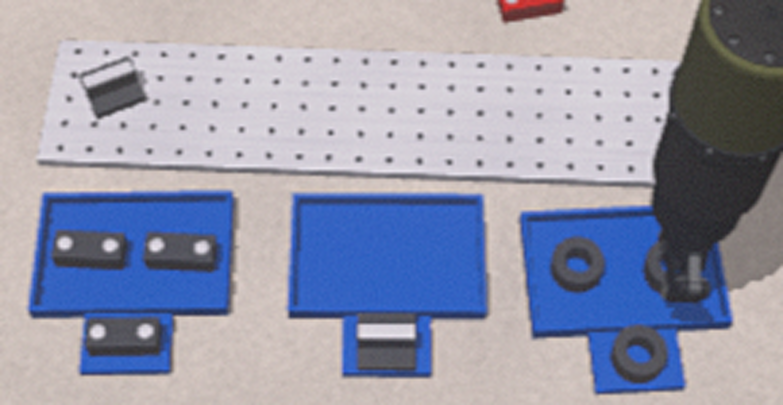

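Both bars lie flat in the bar tray (about (90,248) and (182,250)), and one collar lies in the collar tray (578,264). The second collar is just above its floor, at (670,268).

play_rows(slide=[[0,0,0.004],[0,0,0.002],[0,0,0.0015],[0,0,0]], turn=[[0,0,0],[0,0,0],[0,0,0],[0,0,0]], claw=[0,0,0,0])

```text
time_s: 24.0
eef_pos: [0.6179, 0.2619, 0.0263]
tcp_rot: [[0.001, -1.0, 0.0], [-1.0, -0.001, -0.0], [0.0, -0.0, -1.0]]
contact_force: [-5.6, -0.4, 5.2]
grip_width: 0.0453
grasp_force: 53.1
```

play_rows(slide=[[0,0,0],[0,0,0],[0,0,-0.02],[0,0,-0.04],[0,0,-0.04],[0,0,0]], turn=[[0,0,0],[0,0,0],[0,0,0],[0,0,0],[0,0,0],[0,0,0]], claw=[0.66,0.66,0.66,0.66,0.66,0.66])

```text
time_s: 24.75
eef_pos: [0.6201, 0.2628, 0.1316]
tcp_rot: [[0.001, -1.0, 0.009], [-1.0, -0.001, 0.005], [-0.005, -0.009, -1.0]]
contact_force: [-0.9, 0.5, -0.6]
grip_width: 0.0563
grasp_force: 0.0
```

Run:
```python
from meas import *
for n,C in(('top',(352,226)),('scene',(171.5,203))):
    p,d=viewer.camera(n); np.savez(n+'3.npz',p=p,d=d)
    x,y=int(C[0])-20,int(C[1])-20
    g=cv2.resize(p[y:y+40,x:x+40],(390,390),interpolation=cv2.INTER_CUBIC); cv2.imwrite(f'pics/t_{n}.png',g)
    H=hulls(n,p,{'t':C})['t']
    for s,c,q in H[2]:
        w=onplane(n,q,.042)[:,:2]; r=cv2.minAreaRect(w.astype(np.float32)*1000); e,v=np.linalg.eigh(np.cov(w.T)); print(n,s,c.round(2),w.mean(0).round(4),r,'ang',np.degrees(np.arctan2(v[1,1],v[0,1])))
cv2.imwrite('pics/t.png',np.hstack([cv2.imread('pics/t_top.png'),cv2.imread('pics/t_scene.png')]))
```

```text
top 886 [352.56 224.95] [ 0.4439 -0.2768] ((443.5676574707031, -276.23797607421875), (14.91132640838623, 41.839202880859375), 27.38968849182129) ang 116.95971851110333
```

View pics/t.png

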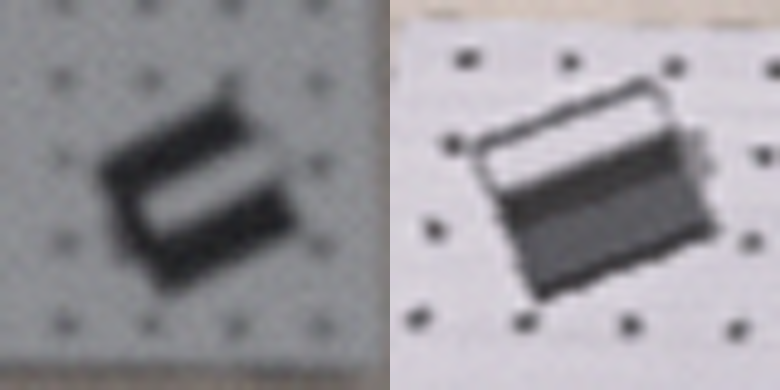

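Run:
```python
from h import *
s=40/390
f=lambda q,C:(np.array(q)+.5)*s-.5+[int(C[0])-20,int(C[1])-20]
q=f([(88,155),(256,84),(284,130),(115,193)],(171.5,203)); w=onplane('scene',q,.042)[:,:2]; print(w.round(4),w.mean(0),np.linalg.norm(w[1]-w[0]),np.linalg.norm(w[3]-w[0]),[np.degrees(np.arctan2(*(a)[::-1])) for a in(w[1]-w[0],w[2]-w[3])])
# dark base+rib outline in top: base corners
b=f([(105,168),(228,100),(290,215),(170,290)],(352,226)); w2=onplane('top',b,.022)[:,:2]; print('base',w2.round(4),w2.mean(0),np.degrees(np.arctan2(*(w2[0]-w2[1])[::-1])))
r=f([(150,213),(268,153)],(352,226)); w3=onplane('top',r,.042)[:,:2]; print('rib',w3,w3.mean(0),np.degrees(np.arctan2(*(w3[0]-w3[1])[::-1])))
P,g=tri(r.mean(0),q.mean(0));print(P,g)
```

```text
[[ 0.4468 -0.3011]
 [ 0.4223 -0.259 ]
 [ 0.4367 -0.2494]
 [ 0.4585 -0.292 ]] [ 0.44111079 -0.27534265] 0.04872778741943593 0.014813301228261617 [np.float64(120.24621706786101), np.float64(117.09539126032831)]
base [[ 0.4535 -0.2464]
 [ 0.4776 -0.2884]
 [ 0.4385 -0.309 ]
 [ 0.4123 -0.268 ]] [ 0.44548223 -0.27793681] 119.76585216700519
rib [[ 0.43554009 -0.25830171]
 [ 0.45648556 -0.29811127]] [ 0.44601283 -0.27820649] 117.75072634459578
[ 0.44487906 -0.27552057  0.0479048 ] 0.0032685774866238774
```

play_rows(slide=[[0.0539,0.0177,0],[0.0539,0.0177,0],[0.0539,0.0177,0],[0.0539,0.0177,0],[0.0539,0.0177,0],[0.0539,0.0177,0],[0.0539,0.0177,0],[0.0539,0.0177,0],[0.0539,0.0177,0],[0.0539,0.0177,0],[0,0,0],[0,0,0]], turn=[[0,0,0],[0,0,0],[0,0,0],[0,0,0],[0,0,0],[0,0,0],[0,0,0],[0,0,0],[0,0,0],[0,0,0],[0,0,-0.166],[0,0,-0.166]], claw=[0.6,0.6,0.6,0.6,0.6,0.6,0.6,0.6,0.6,0.6,0.6,0.6])

```text
time_s: 26.35
eef_pos: [0.4402, -0.2781, 0.1237]
tcp_rot: [[0.33, -0.944, -0.002], [-0.944, -0.33, 0.001], [-0.001, 0.002, -1.0]]
contact_force: [0.4, 0.8, 0.7]
grip_width: 0.0512
grasp_force: 0.0
```

play_rows(slide=[[0,0,0],[0,0,0.03],[0,0,0.025],[0,0,0],[0,0,0]], turn=[[0,0,-0.166],[0,0,0],[0,0,0],[0,0,0],[0,0,0]], claw=[0.6,0.6,0.6,0.6,0.6])

```text
time_s: 26.98
eef_pos: [0.4416, -0.2776, 0.0706]
tcp_rot: [[0.479, -0.878, 0.0], [-0.878, -0.479, -0.001], [0.001, 0.0, -1.0]]
contact_force: [-0.4, -1.0, 0.5]
grip_width: 0.0515
grasp_force: 0.0
```

play_rows(slide=[[0,-0.002,0.015],[0,0,0.01],[0,0,0.003],[0,0,0],[0,0,0],[0,0,0],[0,0,0],[0,0,0],[0,0,0]], turn=[[0,0,0],[0,0,0],[0,0,0],[0,0,0],[0,0,0],[0,0,0],[0,0,0],[0,0,0],[0,0,0]], claw=[0.6,0.6,0.6,0.6,0,0,0,0,0])

```text
time_s: 28.1
eef_pos: [0.4434, -0.2765, 0.0423]
tcp_rot: [[0.479, -0.878, 0.001], [-0.878, -0.479, -0.0], [0.001, -0.0, -1.0]]
contact_force: [-0.7, 0.3, 4.1]
grip_width: 0.0148
grasp_force: 51.6
```

play_rows(slide=[[0,0,-0.015],[0,0,-0.035],[0,0,-0.03],[0,0,0],[0,0,0],[-0.0466,-0.0281,0],[-0.0466,-0.0281,0],[-0.0466,-0.0281,0],[-0.0466,-0.0281,0],[-0.0466,-0.0281,0],[-0.0466,-0.0281,0],[0,0,0]], turn=[[0,0,0],[0,0,0],[0,0,0.166],[0,0,0.166],[0,0,0.166],[0,0,0],[0,0,0],[0,0,0],[0,0,0],[0,0,0],[0,0,0],[0,0,0]], claw=[0,0,0,0,0,0,0,0,0,0,0,0])

```text
time_s: 29.6
eef_pos: [0.6119, 0.0065, 0.1204]
tcp_rot: [[0.004, -1.0, -0.002], [-1.0, -0.004, 0.0], [-0.0, 0.002, -1.0]]
contact_force: [-0.6, 0.1, -3.1]
grip_width: 0.0151
grasp_force: 50.6
```

play_rows(slide=[[0,0,0],[0,0,0.03],[0,0,0.03],[0,0,0.015],[0,0,0],[0,0,0]], turn=[[0,0,0],[0,0,0],[0,0,0],[0,0,0],[0,0,0],[0,0,0]], claw=[0,0,0,0,0,0])

```text
time_s: 30.35
eef_pos: [0.6123, 0.0031, 0.0484]
tcp_rot: [[0.001, -1.0, 0.002], [-1.0, -0.001, 0.0], [-0.0, -0.002, -1.0]]
contact_force: [0.1, -0.1, -2.6]
grip_width: 0.015
grasp_force: 50.6
```

Target z is .0423 − .007 = .0353, so 13 mm down.

play_rows(slide=[[0,0,0.008],[0,0,0.003],[0,0,0.001],[0,0,0.001],[0,0,0]], turn=[[0,0,0],[0,0,0],[0,0,0],[0,0,0],[0,0,0]], claw=[0,0,0,0,0])

```text
time_s: 30.98
eef_pos: [0.6115, 0.0035, 0.0353]
tcp_rot: [[0.001, -1.0, 0.0], [-1.0, -0.001, -0.0], [0.0, -0.0, -1.0]]
contact_force: [-6.9, 1.4, 6.8]
grip_width: 0.0148
grasp_force: 51.9
```

play_rows(slide=[[0,0,0],[0,0,0],[0,0,-0.02],[0,0,-0.05],[0,0,-0.05],[0,0.04,-0.03],[0,0.05,-0.03],[0,0.05,0],[0,0.04,0],[0,0,0],[0,0,0]], turn=[[0,0,0],[0,0,0],[0,0,0],[0,0,0],[0,0,0],[0,0,0],[0,0,0],[0,0,0],[0,0,0],[0,0,0],[0,0,0]], claw=[0.5,0.5,0.5,0.5,0.5,0.5,0.5,0.5,0.5,0.5,0.5])

```text
time_s: 32.35
eef_pos: [0.4318, 0.0033, 0.215]
tcp_rot: [[0.001, -1.0, 0.002], [-1.0, -0.001, 0.001], [-0.001, -0.002, -1.0]]
contact_force: [-0.0, 0.8, -0.1]
grip_width: 0.0426
grasp_force: 0.0
```

Run:
```python
from h import *
p,d=viewer.camera("scene")
cv2.imwrite('pics/end.png',cv2.resize(p[130:330,90:480],None,fx=2.05,fy=2.05,interpolation=cv2.INTER_CUBIC))
```

```text
(no output)
```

View pics/end.png

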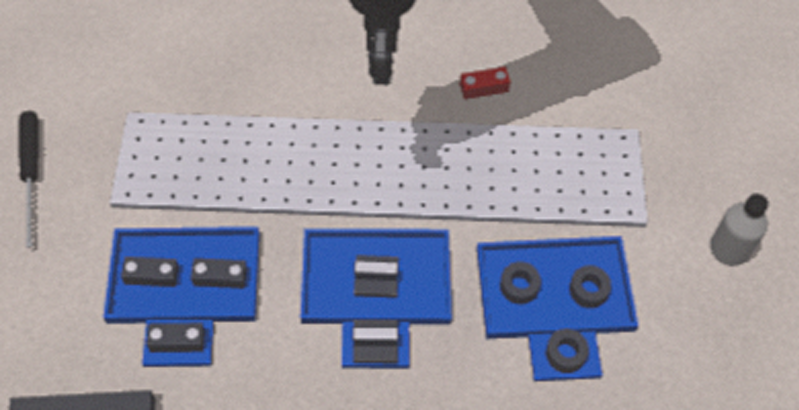

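All five parts lie flat in their matching trays: bars at (150,270) and (219,272), T-block at (377,275), collars at (520,283) and (590,286). The bottle, screwdriver and red block have not moved.

```bash
python3 -c "
from workcell import env
print(env.job_done())"
```

```text
the job is handed in; nothing more can be done
None
```

I sorted all five parts into their matching trays, lying flat and set down gently, and handed the job in after about 32 s of robot time; the bottle, screwdriver and red look-alike were not moved.

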